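# Hang the paint palette on the tilted painting board

## Task

Hang the white paint palette on the stud of the tilted painting board so that it stays put for the painter: bring the big end of its keyhole over the stud head, lay the palette down flat on the board, then slide it down the slope until the stud is fully home in the narrow end, and let go. Work gently, feeling for the stud rather than forcing the palette against it or the board, and leave the tub, mug and jar where they are.

Things in the scene. Friction and masses are not known exactly. Their poses are not given: they have to be found in the camera images.
- palette: Loose white plastic paint palette, 0.12 to 0.26 kg, flat on the table at the start: a plate 150 (x) x 84 (y) x 6 mm on four soft round feet 2 mm high near its corners, with a grip block on top, eight paint pans near its -x end and a keyhole through its +x half, on y = 0. Origin: centre, at the underside of the feet; z out of the top face; x from the keyhole's big round hole towards its narrow end.
- palette_hole (a point): Centre of the keyhole's big round hole, level with the underside of the feet, at x = +20 mm, y = 0. Hole diameter 19 mm.
- palette_slot_end (a point): Centre of the closed end of the keyhole's narrow slot, level with the underside of the feet, at x = +42 mm, y = 0. The slot is 11 mm wide, runs from the big hole to here and ends at x = +47.5 mm; the 8 mm stud shank stops against that end when its axis is at about x = +43 mm.
- palette_grip (a point): Point to grasp inside the grip block of the palette: at x = -20 mm, y = 0, z = 35 mm above the underside of the feet. The block is 34 mm long (x), 20 mm wide (y) and its top is 48 mm above the underside of the feet; grasp it across y.
- board: Pale plywood painting board, 260 mm up the slope x 230 mm wide x 12 mm thick, fixed on a stand, tilted 20 degrees, low edge (30 mm above the table) towards the robot. Origin: on its upper face at the middle of a dark sideways slit, 180 mm up the slope from the low edge, 80 mm below the high edge. x straight up the slope, y level along the width, z out of the face.
- stud_mark (a point): Middle of the slit (the board's origin). One steel stud stands square out of the slit, clamped immovably: its axis is at x = 0 of the board, but anywhere up to 12 mm to either side (y) of this point; that offset is not measured but can be felt or seen. Shank 8 mm diameter, 10 mm long; then a flat round head 16 mm diameter, 4 mm thick, its top 14 mm above the face.
- tub: Clear empty plastic tub, 100 x 90 x 50 mm, loose on the table beyond the work; origin at the centre of its underside. Bystander.
- mug: White mug, 76 mm across, 85 mm tall, loose on the table; origin at the centre of its underside. Bystander.
- jar: Closed glass jar, 60 mm across, 75 mm tall, loose on the table; origin at the centre of its underside. Bystander.
Mind the look-alikes: they are no part of the job. Of the things that look like the palette, the largest one is meant.

How it is judged:
By the outcome, as a careful person would: the job done as asked, in the order asked, and still so for the second after the job is handed in, with the robot touching nothing.
It also fails if it takes over 72 s, if anything falls off the work surface, if the arm or the gripper's body presses on something with over 40 N, if the wrist force passes 120 N, or if a joint passes its speed limit or range.

## Robot

A 6-joint arm with a two-finger parallel gripper is mounted at the origin on the work surface. World frame = base frame: x ahead of the robot, y to its left, z up, the work surface at z = 0. Lengths are in mm, angles in degrees, forces in N, time in s.
With the tool pointing down it reaches from about 350 to 850 mm from the base axis. Payload 8.1 kg.
Tool frame: the origin (TCP) lies midway between the tips of the shut fingers; the grasp point (between the pads) lies 19 mm behind it; x points along the fingers, y is the direction in which the jaws open and shut, and the axes are right-handed (so a half turn about x gives the same grasp; the last joint's range is limited). The gripper opens to 85 mm and grips with 20 to 120 N. Pads are 22 mm wide; open, the fingers measure 114 mm over their backs; the gripper's body (76 mm by 85 mm) begins 54 mm behind the grasp point. The pads swing forward as they close: fully open they stand 13 mm farther back than shut.
Start: joints at [-70.153, 7.471, 85.268, -0, 87.261, -4.893], TCP at [251.124, -544.924, 231.292] pointing down, gripper open.
Joint ranges: [-169.43, 169.43], [-51.17, 129.36], [1.28, 143.12], [-76.62, 256.62], [0, 156.53], [-152.29, 152.29]. Speed limits (degrees/s): [136.94, 136.94, 159.86, 180, 180, 180].

## Interface

Orientations are given as [roll, pitch, yaw] about the fixed x, y, z axes, in that order (R = Rz(yaw) Ry(pitch) Rx(roll)).
In Python, from bench import r gives the robot as it stands.
- The arm moves only by the tool move_arm, never from a script. Its argument "deltas" is a list of rows, each a list of 2 entries, a list of its own where there are three numbers: the shift along the tool's x, y, z in mm, then the turn about the tool's x in degrees. A call has 1 to 12 rows; each row is the pose to reach, as a shift and turn from the pose measured when the call began, along the tool's axes at that moment; what a row does not reach only later rows make up. A row lasts 1/8 s, in which the tool goes at most 62.5 mm and 10.7 degrees, less where a joint would pass 70% of its speed; a pose out of reach is approached as far as the arm can. A call with a gripper value outside its range is refused whole. "jaw" is the opening, from -1 (shut) to 1 (fully open), set as the call begins (left out, the last holds). The fingers move at their own pace and stop on an object; "squeeze" is the grip in N (left out, the last holds). Time passes only in rows, so rows that repeat a pose let the fingers close. It gives the time, the measured TCP pose, the force and the opening at its end, in the units of the state.
- r.sense(): the state, without advancing time (a new reading comes with each control period).
- r.snapshot(name): name is "scene" or "top" or "wrist"; returns (picture, depth): 480x640x3 uint8, red, green, blue; 480x640 float32, mm along the optical axis (not along the pixel's ray), 0 where there is no reading.
- r.get_calibration(name): a dict with "fovy" (degrees; the focal length in pixels is half the picture's height over the tangent of half this angle, whatever the lens; pixels are square), "cx", "cy" (the principal point, pixels), "k1" (the pictures are not rectified: a ray, as slopes to the right and down, at radius r is drawn at 1 + k1 r^2 times it, then the intrinsics apply), "position" and "attitude" of the camera in the world; the wrist camera has in their place "tool_from_camera" (4x4, takes a point from camera to tool coordinates, whose origin is the TCP and whose axes are the tool frame's). Camera axes: x right, y down, z forward; pixel columns grow to the right and rows downward; lengths in mm; the calibration is good to about 2 mm. A picture is of the moment at which its call begins: read the wrist's pose just before it. get_calibration takes no time and is no camera call.
- r.hand_in(): hands the job in, once; it reports no verdict.
The state is a dict: "time": time; "joint_pos": joint angles; "qd": joint speeds; "joint_efforts": joint torques, N m; "tool_pos": TCP position; "tcp_rot": TCP orientation; "ft_force": force on the tool from outside, world axes, zero at the start; "wrist_torque": the same for the moment, N m; "finger_gap": finger opening in mm.
Only numpy, scipy, OpenCV 4.12 (cv2) and the standard library are available. Lean on these libraries where they do the work, as an engineer would, in place of code of your own. Each camera call takes 0.05 s, during which the arm holds its last target. There are 200 camera calls.

## Working session

There is one attempt and no reset: what is moved stays moved. The work goes in short steps, Python scripts to look and compute and a tool call to move; the robot and the scene stay as the last step left them, time stands still between calls to the robot, and variables do not carry over. Pictures are saved under pics/ and viewed, about 8 in all and at most 12, crops included, and the job is handed in when it is done.

Besides the shell and the picture viewer there is one more tool, called after "Emit:" as a command line: name --argument value ..., lists and objects as JSON in quotes. move_arm: Moves the arm, as the interface text tells. Its arguments: {"type":"object","properties":{"deltas":{"type":"array","items":{"type":"array"}},"jaw":{"type":"number"},"squeeze":{"type":"number"}},"required":["deltas"]}

```bash
ls; mkdir -p pics; python3 - <<'E'
from bench import r
import cv2,numpy as np
print(r.sense())
for n in("scene","top","wrist"):
    c=r.get_calibration(n);print(n,c)
for n in("scene","top"):
    p,d=r.snapshot(n);np.savez(f"pics/{n}0.npz",p=p,d=d);cv2.imwrite(f"pics/{n}0.png",p[:,:,::-1])
E
```

```text
pics
{'time': 0.0, 'joint_pos': array([-7.01523971e+01,  7.51616843e+00,  8.53327618e+01,  2.48730531e-03,
        8.72608180e+01, -4.89253609e+00]), 'qd': array([-0.0266577 ,  0.07788347, -0.02234784, -0.01689233,  0.0083331 ,
        0.11358606]), 'joint_efforts': array([-2.04649863e-03, -5.69404936e+01, -5.00551021e+01, -4.16535431e-04,
        1.44897838e-02,  1.96213712e-07]), 'tool_pos': array([ 250.94684477, -544.37087789,  230.20000371]), 'tcp_rot': array([-96.18924736,  89.89022367, 108.55077043]), 'ft_force': array([ 0.25752381, -0.02614611, -0.92478472]), 'wrist_torque': array([ 0.01993057, -0.00506672, -0.01206137]), 'finger_gap': 85.5501503659844}
scene {'fovy': 45.475031136941624, 'cx': 319.1043249252107, 'cy': 242.59805945864628, 'k1': -0.11038981366514822, 'position': array([1239.11300113, -566.27551103,  646.12168831]), 'attitude': array([-125.44207511,    1.31345729,   49.31734955])}
top {'fovy': 51.167161092546905, 'cx': 322.2470995048816, 'cy': 238.6891812708827, 'k1': -0.095999991090868, 'position': array([586.48595996, -44.47772639, 880.39214096]), 'attitude': array([-177.60700711,   -0.55685672,  -89.08108201])}
wrist {'fovy': 59.275040778658315, 'cx': 311.19579750721044, 'cy': 240.94403182724025, 'k1': 0.016179096238511305, 'tool_from_camera': array([[-1.25349501e-03, -3.13251658e-01,  9.49669325e-01,
        -1.42745130e+02],
       [ 9.99998292e-01,  8.97477691e-04,  1.61596168e-03,
         6.20748227e-01],
       [-1.35850971e-03,  9.49669728e-01,  3.13249998e-01,
        -8.08314555e+01],
       [ 0.00000000e+00,  0.00000000e+00,  0.00000000e+00,
         1.00000000e+00]])}
```

View pics/top0.png

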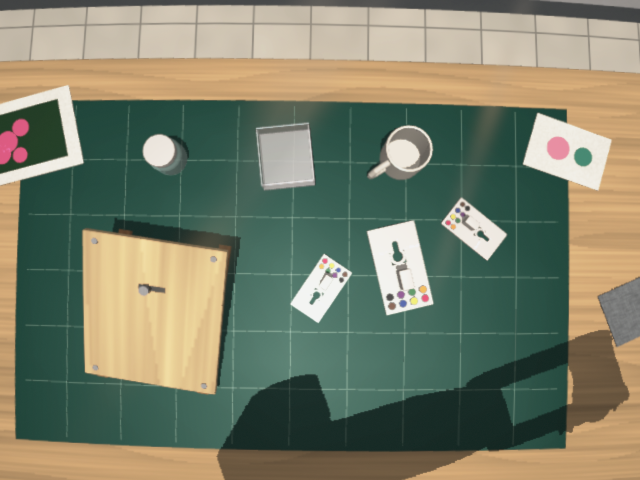

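View pics/scene0.png

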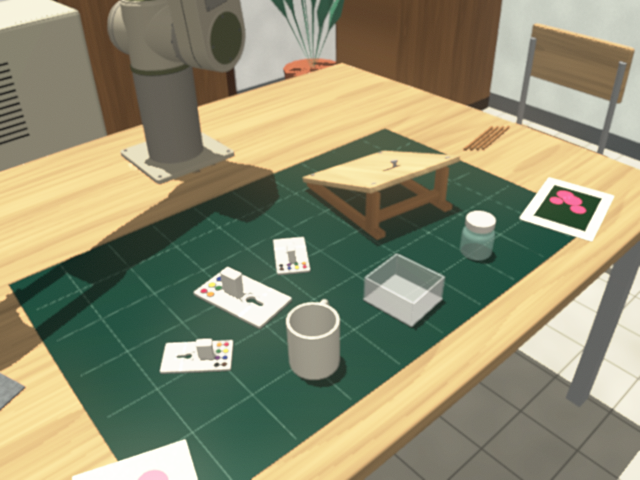

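The candidates that look like the palette in the top view are at (321,288), (400,268) and (474,229). The one at (400,268) is clearly the largest. I'll measure each one and confirm with a crop.

```bash
cat > h.py <<'E'
import numpy as np,cv2
from scipy.spatial.transform import Rotation as R
from bench import r
def pose(s):
    return R.from_euler('xyz',s['tcp_rot'],degrees=True).as_matrix(),np.array(s['tool_pos'])
def cam(n,s=None):
    c=r.get_calibration(n)
    if n=='wrist':
        Rt,t=pose(s);T=c['tool_from_camera'];Rc,p=Rt@T[:3,:3],Rt@T[:3,3]+t
    else: Rc,p=R.from_euler('xyz',c['attitude'],degrees=True).as_matrix(),np.array(c['position'])
    f=240/np.tan(np.radians(c['fovy']/2))
    return dict(f=f,c=np.array([c['cx'],c['cy']]),k=c['k1'],R=Rc,p=p)
def rays(C,uv):
    d=(np.atleast_2d(uv).astype(float)-C['c'])/C['f'];q=d.copy()
    for _ in range(15): q=d/(1+C['k']*(q**2).sum(1,keepdims=True))
    return np.c_[q,np.ones(len(q))]@C['R'].T
def plane(C,uv,p0,n):
    d=rays(C,uv);p0=np.array(p0,float);n=np.array(n,float)
    return C['p']+d*(((p0-C['p'])@n)/(d@n))[:,None]
def onz(C,uv,z): return plane(C,uv,[0,0,z],[0,0,1])
def proj(C,P):
    q=(np.atleast_2d(P)-C['p'])@C['R'];q=q[:,:2]/q[:,2:]
    return q*(1+C['k']*(q**2).sum(1,keepdims=True))*C['f']+C['c']
E
python3 - <<'E'
from h import *
z=np.load('pics/top0.npz');p,d=z['p'],z['d'];C=cam('top')
hsv=cv2.cvtColor(p,cv2.COLOR_RGB2HSV)
m=((hsv[...,1]<45)&(hsv[...,2]>170)).astype(np.uint8)
m[:,:285]=0;m[:190]=0;m[330:]=0;m[:,515:]=0
m=cv2.morphologyEx(m,cv2.MORPH_CLOSE,np.ones((7,7)))
for c in cv2.findContours(m,0,2)[0]:
    if cv2.contourArea(c)<300: continue
    q=cv2.boxPoints(cv2.minAreaRect(c));P=onz(C,q,8)
    print(q.mean(0).round(1),P.mean(0).round(1),[np.linalg.norm(P[i]-P[i-1]).round(1) for i in(1,2)],'edge',[np.degrees(np.arctan2(*(P[i]-P[i-1])[1::-1])).round(1) for i in(1,2)])
# board corners-> plane from depth
Rs,t=pose(r.sense());print(Rs.round(3))
pts=[]
for v in range(245,380,3):
    for u in range(95,210,3):
        if d[v,u]>0 and not(280<v<300): 
            rr=rays(C,[[u,v]])[0];zc=C['R'][:,2];pts.append(C['p']+rr*d[v,u]/(rr@zc))
pts=np.array(pts);c0=np.median(pts,0)
for _ in range(4):
    u,s,vt=np.linalg.svd(pts-pts.mean(0));n=vt[2]*np.sign(vt[2][2]);e=(pts-pts.mean(0))@n;print(n,pts.mean(0),e.std());pts=pts[abs(e)<2*e.std()+.2]
print('tilt',np.degrees(np.arccos(n[2])),'yaw up',np.degrees(np.arctan2(-n[1],-n[0])))
a=cv2.resize(p[185:330,285:515],None,fx=3.4,fy=3.4,interpolation=3)
cv2.imwrite('pics/crop1.png',a[:,:,::-1])
E
```

```text
[320.6 288.1] [537.3 -50.9   8. ] [np.float64(106.5), np.float64(60.9)] edge [np.float64(-33.4), np.float64(-123.4)]
[400.  267.3] [ 575.5 -189.     8. ] [np.float64(85.6), np.float64(151.2)] edge [np.float64(-75.8), np.float64(-166.1)]
[473.8 228.6] [ 645.4 -319.8    8. ] [np.float64(59.1), np.float64(106.2)] edge [np.float64(-38.8), np.float64(-127.7)]
[[-0.001  0.418 -0.908]
 [ 0.002 -0.908 -0.418]
 [-1.    -0.002 -0.   ]]
[-0.33835382  0.0429003   0.94004056] [490.27688933 222.17082817  74.18610596] 5.449405970813079
[-0.33958166  0.0435916   0.93956589] [490.51729114 221.82985638  74.63126909] 1.255266021490333
[-0.33981803  0.04390785  0.9394657 ] [489.74200366 221.92424084  74.35690425] 1.1340308764460514
[-0.33986193  0.04404144  0.93944357] [489.9309756  221.68050251  74.43881763] 1.0985623804666729
tilt 20.04167975555549 yaw up -7.3836005066627095
```

View pics/crop1.png

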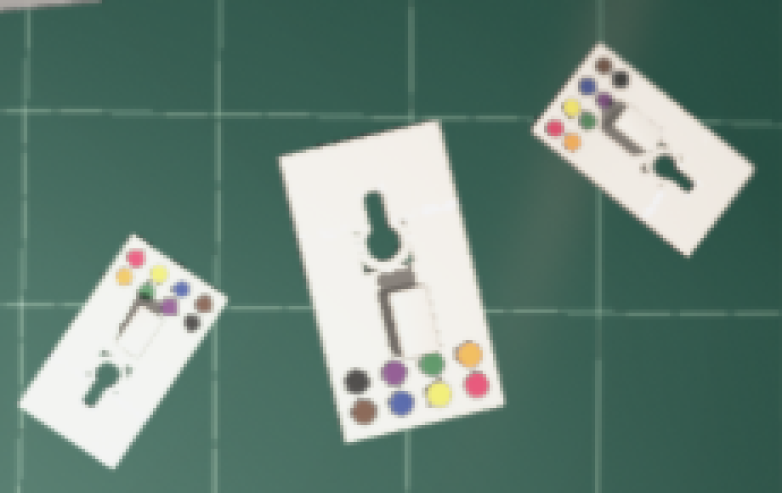

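The middle palette measures 151 x 85 mm, against 106 x 60 mm for the other two. It also has its keyhole to the front and pans at the back, so it is the one meant. It sits at about (575.5, -189) with a yaw of about 14°. Next I'll fly above it and look with the wrist camera.

Emit:
move_arm --deltas '[[[5,-20,-42],1],[[12,-44,-98],3],[[20,-70,-155],5],[[28,-95,-212],7],[[35,-121,-269],9],[[42,-147,-326],10.7],[[48,-170,-378],10.7],[[50,-185,-412],10.7],[[50,-190,-423],10.7],[[50,-190,-423],10.7],[[50,-190,-423],10.7]]' --jaw 0.3

```text
time: 1.48
tool_pos: [554.8, -196.0, 180.7]
tcp_rot: [-64.7, 89.9, 129.3]
ft_force: [-0.1, 0.6, 0.1]
finger_gap: 56.0
```

```bash
python3 - <<'E'
from h import *
s=r.sense();p,d=r.snapshot('wrist');np.savez('pics/w1.npz',p=p,d=d,**{k:s[k] for k in('tool_pos','tcp_rot')});cv2.imwrite('pics/w1.png',p[:,:,::-1])
print(s['time'],s['tool_pos'],s['tcp_rot'],s['finger_gap'],s['qd'].round(2)); print(pose(s)[0].round(3))
E
```

```text
1.475 [ 554.84830217 -195.97043997  180.72183444] [-64.68215868  89.91123848 129.28875399] 56.00082660993853 [-0.65 -0.24 -0.02  0.18  0.06  0.15]
[[-0.001  0.241 -0.97 ]
 [ 0.001 -0.97  -0.241]
 [-1.    -0.001  0.001]]
```

View pics/w1.png

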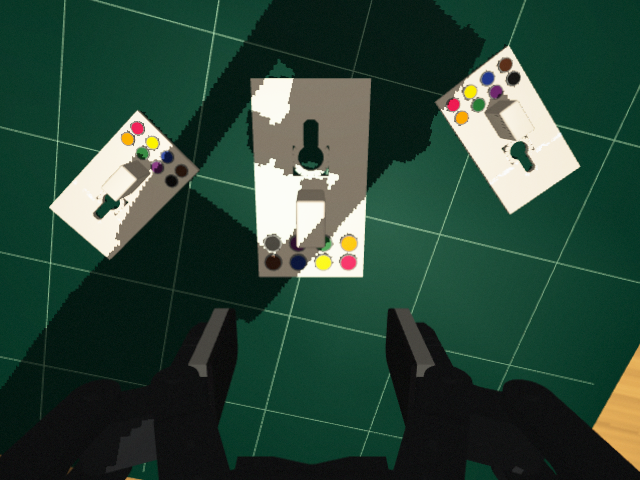

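The wrist view shows the palette with corners (250,79), (370,79), (364,277), (258,277), its hole at (310,157) and the grip block top at about (311,222). It is well aligned with the jaws.

```bash
python3 - <<'E'
from h import *
z=np.load('pics/w1.npz');C=cam('wrist',z);Rt,t=pose(z)
p=z['p'].astype(int)
m=((p[...,0]>=p[...,1])&(p[...,0]>70)).astype(np.uint8);m[:, :240]=0;m[:,380:]=0;m[300:]=0;m[:65]=0
m=cv2.morphologyEx(m,cv2.MORPH_CLOSE,np.ones((15,15)))
c=max(cv2.findContours(m,0,2)[0],key=cv2.contourArea)
q=cv2.approxPolyDP(cv2.convexHull(c),5,True)[:,0];print(q)
P=onz(C,q,8);
rc=cv2.minAreaRect(onz(C,c[:,0],8)[:,:2].astype(np.float32));print('rect',rc)
hole=onz(C,[[310.5,156]],8);print('hole',hole)
yaw=np.radians(13.9);ctr=np.array(rc[0])
g=ctr-20*np.array([np.cos(yaw),np.sin(yaw)]);print('grip',g)
tgt=np.r_[g,17];print('tool delta',Rt.T@(tgt-t))
top=C['p']+0
print('block top centre predicted px',proj(C,np.r_[g,48]))
E
```

```text
[[370  79]
 [362 276]
 [260 276]
 [250  79]]
rect ((575.9130249023438, -190.84539794921875), (149.44207763671875, 84.22735595703125), 14.048741340637207)
hole [[ 596.49221202 -185.84336767    8.        ]]
grip [ 556.49869527 -195.6499588 ]
tool delta [163.72040323   0.31672437  -1.78740913]
block top centre predicted px [[310.14638759 224.69295272]]
```

Emit:
move_arm --deltas '[[[30,0,-1.8],0],[[75,0,-1.8],0],[[115,0,-1.8],0],[[145,0,-1.8],0],[[158,0,-1.8],0],[[163,0,-1.8],0],[[163,0,-1.8],0],[[163,0,-1.8],0]]'

```text
time: 2.52
tool_pos: [557.5, -196.0, 19.4]
tcp_rot: [174.7, 89.9, 8.6]
ft_force: [-0.4, 0.0, 0.8]
finger_gap: 55.3
```

Emit:
move_arm --deltas '[[[0,0,0],0],[[0,0,0],0],[[0,0,0],0],[[0,0,0],0],[[0,0,0],0]]' --jaw -1 --squeeze 40

```text
time: 3.15
tool_pos: [558.2, -196.2, 20.2]
tcp_rot: [160.5, 89.8, -5.6]
ft_force: [-1.0, 1.1, 5.7]
finger_gap: 19.5
```

Emit:
move_arm --deltas '[[[-5,0,0],0],[[-15,0,0],0],[[-30,0,0],0],[[-55,0,0],0],[[-90,0,0],0],[[-125,0,0],0],[[-145,0,0],0],[[-150,0,0],0],[[-150,0,0],0],[[-150,0,0],0]]'

```text
time: 4.4
tool_pos: [556.8, -195.8, 168.2]
tcp_rot: [-102.1, 89.9, 91.9]
ft_force: [-0.4, -0.2, -2.0]
finger_gap: 19.5
```

```bash
python3 - <<'E'
from h import *
s=r.sense();p,d=r.snapshot('wrist');np.savez('pics/w2.npz',p=p,d=d,**{k:s[k] for k in('tool_pos','tcp_rot')});cv2.imwrite('pics/w2.png',p[:,:,::-1])
print(s['time'],s['tool_pos'],s['ft_force'],s['wrist_torque'],s['finger_gap']); print(pose(s)[0].round(3))
E
```

```text
4.4 [ 556.8013606  -195.75674802  168.23487207] [-0.4027597  -0.19313653 -2.04318326] [-0.04236012  0.05153949  0.02372937] 19.512043739320003
[[-0.     0.241 -0.971]
 [ 0.001 -0.971 -0.241]
 [-1.    -0.001 -0.   ]]
```

View pics/w2.png

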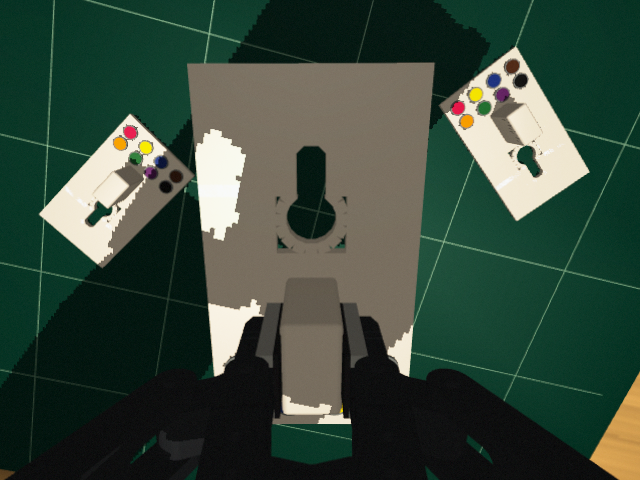

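The palette is held level, with its hole at (311,217) visible ahead of the gripper. Now I'll locate the board and stud in the existing top and scene frames.

```bash
python3 - <<'E'
from h import *
z=np.load('pics/top0.npz');p=z['p'];C=cam('top');d=z['d']
a=cv2.resize(p[270:310,120:190],None,fx=8,fy=8,interpolation=3)
z2=np.load('pics/scene0.npz');b=cv2.resize(z2['p'][140:190,350:440],None,fx=6.2,fy=6.4,interpolation=3)
b=cv2.resize(b,(560,320))
cv2.imwrite('pics/stud0.png',np.vstack([cv2.resize(a,(560,320))[:280],b[:280]])[:,:,::-1])
n=np.array([-.3399,.0440,.9394]);p0=np.array([489.9,221.7,74.4])
# board quad
hsv=cv2.cvtColor(p,cv2.COLOR_RGB2HSV)
m=((hsv[...,0]<35)&(hsv[...,2]>110)).astype(np.uint8);m[:222]=0;m[400:]=0;m[:,:70]=0;m[:,245:]=0
m=cv2.morphologyEx(m,cv2.MORPH_OPEN,np.ones((5,5)));c=max(cv2.findContours(m,0,2)[0],key=cv2.contourArea)
q=cv2.approxPolyDP(cv2.convexHull(c),6,True)[:,0];print(q)
P=plane(C,q,p0,n);print(P.round(1))
for i in range(len(P)): dd=P[i]-P[i-1];print(np.linalg.norm(dd).round(1),np.degrees(np.arctan2(dd[1],dd[0])).round(2))
print('head top c',plane(C,[[143.5,289.5]],p0+14*n,n))
E
```

```text
[[ 84 229]
 [227 250]
 [215 393]
 [ 85 372]]
[[627.3 317.7 119.6]
 [598.8  93.1 119.8]
 [357.5 125.3  31. ]
 [385.7 352.5  30.6]]
259.8 -8.2
226.4 -97.24
259.1 172.4
229.0 82.92
head top c [[535.27775963 225.39117252 105.54823727]]
```

View pics/stud0.png

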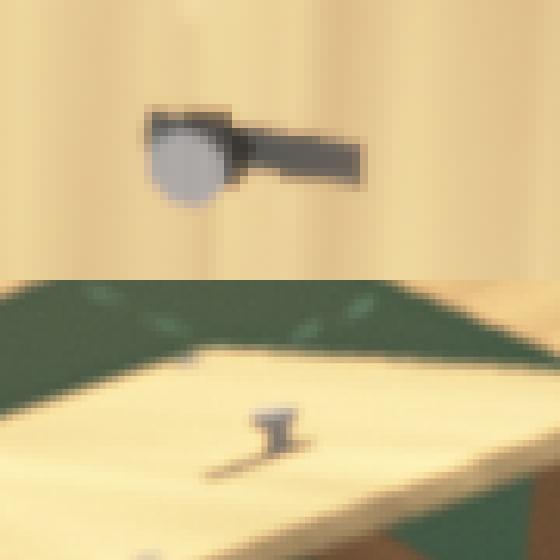

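The top crop shows the stud head at pixel (143.5, 290.6), which is about 9 mm to the +y side of the slit middle. I can't tilt the tool, so I'll press the palette flat on a free part of the board with a light grip. It will then pivot between the pads to 20°, and I'll carry it to the stud already tilted. First I move over there and look.

Emit:
move_arm --deltas '[[[-8,-15,0],1],[[-16,-45,0],3],[[-24,-85,1],5],[[-30,-130,1],8],[[-32,-175,2],11],[[-32,-220,2],14],[[-32,-265,3],17],[[-32,-305,3],19],[[-32,-340,4],21],[[-32,-362,4],21.5],[[-32,-373,4],21.5],[[-32,-373,4],21.5]]'

```text
time: 5.95
tool_pos: [462.9, 165.4, 200.1]
tcp_rot: [-28.7, 89.9, 143.8]
ft_force: [1.1, 0.1, -2.0]
finger_gap: 19.4
```

```bash
python3 - <<'E'
from h import *
s=r.sense();p,d=r.snapshot('wrist');np.savez('pics/w3.npz',p=p,d=d,**{k:s[k] for k in('tool_pos','tcp_rot')});cv2.imwrite('pics/w3.png',p[:,:,::-1])
print(s['time'],s['tool_pos'],s['ft_force'],s['wrist_torque'],s['finger_gap'],s['qd'].round(2)); print(pose(s)[0].round(3))
E
```

```text
5.95 [462.8531683  165.38049202 200.12827553] [ 1.1315297   0.12048692 -2.00222256] [-0.0644037  -0.01045374 -0.01011051] 19.417194495719936 [-1.38 -0.18 -0.21 -0.44  0.03 -0.72]
[[-0.001 -0.13  -0.991]
 [ 0.001 -0.991  0.13 ]
 [-1.    -0.     0.001]]
```

View pics/w3.png

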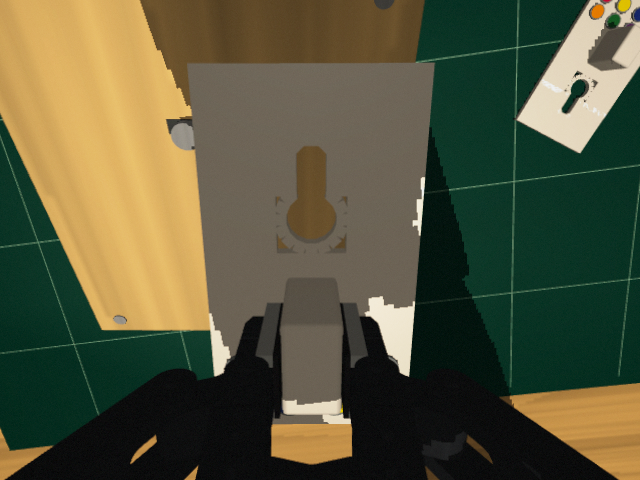

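The wrist view shows the stud head at about (184,137), its right side just hidden by the palette edge. The palette is still level, with its hole at (311,218).

```bash
python3 - <<'E'
from h import *
z=np.load('pics/w3.npz');C=cam('wrist',z)
y=np.radians(-7.5);t=np.radians(20)
ex=np.array([np.cos(t)*np.cos(y),np.cos(t)*np.sin(y),np.sin(t)]);ey=np.array([-np.sin(y),np.cos(y),0]);n=np.cross(ex,ey)
O=np.array([538.8,215.7,92.3])
p=z['p'].astype(int);crop=p[115:160,160:200]
g=crop.max(2)-crop.min(2)
m=((g<25)&(crop.mean(2)>90)&(crop.mean(2)<230)).astype(np.uint8)
for rr in m: print(''.join('#' if v else '.' for v in rr))
hd=plane(C,[[184.5,137]],O+14*n,n)[0];q=np.array([(hd-O)@ex,(hd-O)@ey,(hd-O)@n]);print('head',hd,'board',q)
for a,b in (([171,137],'L'),([184,123.5],'T'),([184,150],'B')): 
    h=plane(C,[a],O+14*n,n)[0]-O;print(b,h@ex,h@ey)
# board plane from wrist depth
d=z['d'];P=[]
for v in range(150,300,6):
    for u in range(80,185,6):
        if p[v,u,0]>140 and p[v,u,0]-p[v,u,2]>50 and d[v,u]>0: P.append(C['p']+rays(C,[[u,v]])[0]*d[v,u])
P=np.array(P);e=(P-O)@n;print('depth-plane offset',np.median(e),e.std(),len(P))
# low-left corner of board
print('corner LL',[( (plane(C,[[102,330]],O,n)[0]-O)@v).round(1) for v in(ex,ey)])
E
```

```text
.................................#######
.................................#######
.................................#######
.................................##.####
.................................#######
.................................#######
..................................######
.................................#######
...................########......#######
.................###########.....#######
...............##############....#######
..............##################..######
.............####################.######
............############################
............#####################.######
...........#############################
...........#############################
...........#############################
...........#############################
............############################
............############################
............############################
............############################
............############################
.............######################.####
.............###########################
..............####################
[... 366 characters left out ...]
.....####
....................................####
....................................####
....................................####
....................................####
....................................####
....................................####
....................................####
.....................................###
.....................................###
head [533.90134348 225.47270207 104.96649907] board [-1.43031816  9.04969227 14.        ]
L -1.4613837553225535 16.422422561233553
T 6.278050732017831 7.881910112180993
B -9.174170391260729 10.767844447948562
depth-plane offset -0.36800499546973553 0.5807754802019617 447
corner LL [np.float64(-179.5), np.float64(113.5)]
```

The wrist and top estimates of the head agree within 0.2 mm: (533.9, 225.5, 105). Next I pre-tilt the palette on the free part of the board, about 69 mm to the right of the stud.

Emit:
move_arm --deltas '[[[10,0,0],0],[[28,0,0],0],[[46,0,0],0],[[60,0,0],0],[[69,0,0],0],[[73,0,0],0],[[73,0,0],0]]' --squeeze 20

```text
time: 6.88
tool_pos: [463.1, 164.9, 127.3]
tcp_rot: [-35.9, 90.0, 136.5]
ft_force: [-0.6, -0.5, -1.7]
finger_gap: 19.4
```

Emit:
move_arm --deltas '[[[2,0,0],0],[[4,0,0],0],[[6,0,0],0],[[8,0,0],0],[[10,0,0],0],[[12,0,0],0],[[14,0,0],0],[[16,0,0],0]]'

```text
time: 7.88
tool_pos: [462.3, 165.3, 111.6]
tcp_rot: [-16.5, 89.9, 156.0]
ft_force: [-6.9, 0.5, 5.8]
finger_gap: 19.2
```

Emit:
move_arm --deltas '[[[2,0,0.5],0],[[4,0,1],0],[[6,0,1.5],0],[[8,0,2],0],[[10,0,2],0],[[12,0,2],0]]'

```text
time: 8.62
tool_pos: [459.8, 165.7, 99.2]
tcp_rot: [-9.0, 89.8, 163.4]
ft_force: [-7.0, 0.9, 5.5]
finger_gap: 19.3
```

Emit:
move_arm --deltas '[[[2,0,0.2],0],[[4,0,0.4],0],[[6,0,0.6],0]]'

```text
time: 9.0
tool_pos: [458.8, 165.9, 93.0]
tcp_rot: [-7.5, 89.8, 165.0]
ft_force: [-5.2, 0.9, 4.7]
finger_gap: 19.0
```

```bash
python3 - <<'E'
from h import *
s=r.sense();p,d=r.snapshot('wrist');np.savez('pics/w4.npz',p=p,d=d,**{k:s[k] for k in('tool_pos','tcp_rot')})
print(s['time'],s['tool_pos'],s['ft_force'],s['wrist_torque'],s['finger_gap'])
C=cam('wrist',s);Rt,t=pose(s)
P=[]
for u in list(range(215,280,6))+list(range(360,420,6)):
    for v in range(90,260,6):
        c=p[v,u].astype(int)
        if d[v,u]>0 and c.max()-c.min()<40: P.append(C['p']+rays(C,[[u,v]])[0]*d[v,u])
P=np.array(P)
for _ in range(4):
    m=P.mean(0);n=np.linalg.svd(P-m)[2][2];n*=np.sign(n[2]);e=(P-m)@n;P=P[abs(e)<2.5*e.std()+.1]
print('palette normal',n,'tilt',np.degrees(np.arccos(n[2])),'dir',np.degrees(np.arctan2(-n[1],-n[0])),e.std(),len(P))
y=np.radians(-7.5);q=np.radians(20);nb=np.array([-np.sin(q)*np.cos(y),-np.sin(q)*np.sin(y),np.cos(q)])
print('top face above board',np.median((P-[538.7,224.8,91.8])@nb))
E
```

```text
9.0 [458.84728093 165.86325375  92.99925059] [-5.19279503  0.8873632   4.65500964] [ 0.02176628  0.49294996 -0.06234346] 19.001503181304447
palette normal [-0.28250177  0.03912585  0.95846853] tilt 16.570703227049222 dir -7.885172670164121 0.5348228009308575 597
top face above board 9.301835537236894
```

Emit:
move_arm --deltas '[[[1.5,0,0.2],0],[[3,0,0.4],0],[[4.5,0,0.6],0],[[6,0,0.6],0],[[6,0,0.6],0]]'

```text
time: 9.68
tool_pos: [458.2, 166.0, 87.3]
tcp_rot: [-7.0, 89.8, 165.5]
ft_force: [-7.2, -0.5, 9.8]
finger_gap: 19.3
```

```bash
cat > tilt.py <<'E'
from h import *
def tilt(s=None):
    s=r.sense();p,d=r.snapshot('wrist')
    print(s['time'],s['tool_pos'].round(1),s['ft_force'].round(2),s['wrist_torque'].round(3),s['finger_gap'].round(2))
    C=cam('wrist',s);P=[]
    for u in list(range(215,280,6))+list(range(360,420,6)):
        for v in range(90,260,6):
            c=p[v,u].astype(int)
            if d[v,u]>0 and c.max()-c.min()<40: P.append(C['p']+rays(C,[[u,v]])[0]*d[v,u])
    P=np.array(P)
    for _ in range(4):
        m=P.mean(0);n=np.linalg.svd(P-m)[2][2];n*=np.sign(n[2]);e=(P-m)@n;P=P[abs(e)<2.5*e.std()+.1]
    y=np.radians(-7.5);q=np.radians(20);nb=np.array([-np.sin(q)*np.cos(y),-np.sin(q)*np.sin(y),np.cos(q)])
    print('tilt',np.degrees(np.arccos(n[2])),'dir',np.degrees(np.arctan2(-n[1],-n[0])),len(P),'top above board',np.median((P-[538.7,224.8,91.8])@nb))
    return s,p,d,C,n,P.mean(0)
E
python3 - <<'E'
from tilt import *
tilt()
E
```

```text
Traceback (most recent call last):
  File "tilt.py", line 4, in tilt
    print(s['time'],s['tool_pos'].round(1),s['ft_force'].round(2),s['wrist_torque'].round(3),s['finger_gap'].round(2))
                                                                                             ^^^^^^^^^^^^^^^^^^^^^
AttributeError: 'float' object has no attribute 'round'
```

```bash
sed -i "s/,s\['finger_gap'\].round(2)/,s['finger_gap']/" tilt.py
python3 - <<'E'
from tilt import *
tilt()
E
```

```text
9.725 [458.2 166.   87.2] [-7.2  -1.11 10.91] [-0.185  0.749 -0.055] 19.571703208171158
tilt 19.9304856213542 dir -7.811193038055356 594 top above board 7.356310097731363
```

The palette is flat at 19.9° under about 11 N. I tighten the grip, lift, and measure the hole in the tool frame.

Emit:
move_arm --deltas '[[[0,0,0],0],[[0,0,0],0],[[-2,0,0],0],[[-8,0,0],0],[[-20,0,0],0],[[-35,0,0],0],[[-42,0,0],0],[[-45,0,0],0],[[-45,0,0],0]]' --squeeze 60

```text
time: 10.9
tool_pos: [458.4, 165.9, 132.4]
tcp_rot: [-8.8, 89.8, 163.7]
ft_force: [-0.5, 0.5, -1.6]
finger_gap: 19.0
```

```bash
python3 - <<'E'
from tilt import *
s,p,d,C,n,m=tilt();np.savez('pics/w5.npz',p=p,d=d,**{k:s[k] for k in('tool_pos','tcp_rot')})
cv2.imwrite('pics/w5.png',p[:,:,::-1])
Rt,t=pose(s);print(Rt.round(3))
E
```

```text
10.9 [458.4 165.9 132.4] [-0.54  0.47 -1.6 ] [0.011 0.022 0.041] 19.022075010882293
tilt 19.693850427200953 dir -7.688628309340189 600 top above board 49.32348629144281
[[-0.004 -0.131 -0.991]
 [ 0.001 -0.991  0.131]
 [-1.    -0.001  0.004]]
```

View pics/w5.png

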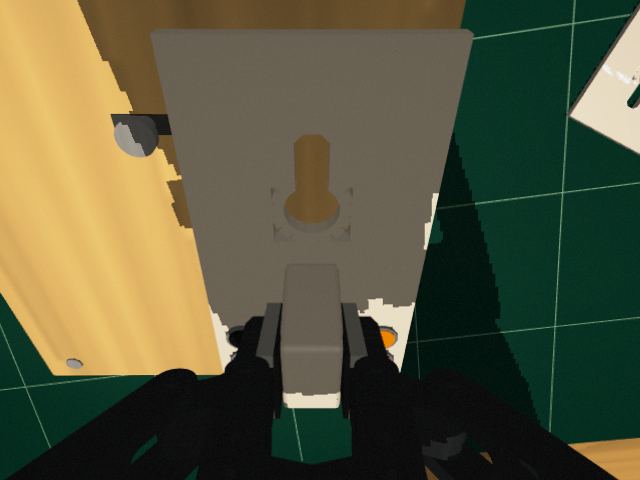

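The tilt holds at 19.7°. The picture shows the palette's front corners at (153,32) and (473,32), the hole at about (312,205), and the whole stud head at (136,137). I can therefore measure the shift from hole to stud from this single view.

```bash
python3 - <<'E'
from h import *
z=np.load('pics/w5.npz');C=cam('wrist',z);Rt,t=pose(z);p=z['p'].astype(int);d=z['d']
y=np.radians(-7.5);q=np.radians(20)
ex=np.array([np.cos(q)*np.cos(y),np.cos(q)*np.sin(y),np.sin(q)]);ey=np.array([-np.sin(y),np.cos(y),0]);nb=np.cross(ex,ey)
S=np.array([538.7,224.8,91.8])
# palette plane by depth
P=[];
for u in list(range(215,280,6))+list(range(360,420,6)):
    for v in range(60,260,6):
        c=p[v,u]
        if d[v,u]>0 and c.max()-c.min()<40: P.append(C['p']+rays(C,[[u,v]])[0]*d[v,u])
P=np.array(P)
for _ in range(4):
    m=P.mean(0);n=np.linalg.svd(P-m)[2][2];n*=np.sign(n[2]);e=(P-m)@n;P=P[abs(e)<2.5*e.std()+.1]
# palette grey mask contour (front part)
g=((p.max(2)-p.min(2)<30)&(p.max(2)>60)).astype(np.uint8)
for v in (45,70,100,130): 
    row=np.where(g[v,140:490])[0]+140; print(v,row.min(),row.max())
for v in(150,165,180): # slot edges
    row=np.where(g[v,280:350]==0)[0]+280;print('slot',v,row.min(),row.max())
print('top edge rows',[np.where(g[:80,u])[0].min() for u in(200,260,313,370,420)])
print('slot end row',np.where(g[120:160,312]==0)[0][:3]+120)
row=[(v,(np.where(g[v,275:350]==0)[0]+275).min(),(np.where(g[v,275:350]==0)[0]+275).max()) for v in range(188,222,3)];print(row)
def bc(X): X=X-S;return np.array([X@ex,X@ey,X@nb]).round(2)
for nm,uv in dict(FL=(152.5,30.5),FR=(473,30.5),front=(313,30.5),slotend=(312,134.5)).items(): print(nm,bc(plane(C,[uv],m,n)[0]))
# depth plane vs nominal
hd=plane(C,[[136,137]],S+14*nb,nb)[0];print('head',hd,bc(hd))
crop=p[105:170,100:175]
for rr in (crop.max(2)-crop.min(2)<28)[::2]: print(''.join('#' if v else '.' for v in rr))
print('ex,nb tool',(Rt.T@ex).round(3),(Rt.T@ey).round(3),(Rt.T@nb).round(3))
E
```

```text
45 153 471
70 158 466
100 165 459
130 140 452
slot 150 295 328
slot 165 295 328
slot 180 296 327
top edge rows [np.int64(29), np.int64(30), np.int64(30), np.int64(30), np.int64(29)]
slot end row [134 135 136]
[(188, np.int64(296), np.int64(327)), (191, np.int64(294), np.int64(329)), (194, np.int64(290), np.int64(332)), (197, np.int64(287), np.int64(336)), (200, np.int64(286), np.int64(337)), (203, np.int64(285), np.int64(338)), (206, np.int64(285), np.int64(338)), (209, np.int64(287), np.int64(336)), (212, np.int64(288), np.int64(335)), (215, np.int64(291), np.int64(332)), (218, np.int64(294), np.int64(328)), (221, np.int64(300), np.int64(323))]
FL [ 46.14 -28.32  49.09]
FR [  46.27 -110.98   49.2 ]
front [ 46.32 -69.73  49.15]
slotend [ 17.88 -69.55  49.28]
head [534.4877027  224.37333911 105.19872395] [ 0.71 -0.97 14.  ]
..................................................................#########
...................................................................########
...................................................................########
.....................................
[... 1622 characters left out ...]
............
................................################...........................
...........................................................................
...........................................................................
...........................................................................
...........................................................................
...........................................................................
...........................................................................
...........................................................................
ex,nb tool [-0.346 -0.    -0.938] [ 0.001 -1.     0.   ] [-0.938 -0.001  0.346]
```

From this view the hole needs to shift by +9.3 mm up the slope and +68.7 mm in y. I move there, stopping with the feet about 21 mm above the face (7 mm above the head), then look through the hole.

Emit:
move_arm --deltas '[[[-1,-8,-2],0],[[-2,-22,-4],0],[[-3,-38,-6],0],[[-3,-53,-8],0],[[-3,-64,-8.7],0],[[-3,-68.7,-8.7],0],[[2,-68.7,-10.5],0],[[9,-68.7,-13.1],0],[[14,-68.7,-15],0],[[15.6,-68.7,-15.6],0],[[15.6,-68.7,-15.6],0]]'

```text
time: 12.32
tool_pos: [482.5, 231.7, 116.2]
tcp_rot: [-2.6, 89.7, 169.9]
ft_force: [-0.1, -0.1, -0.8]
finger_gap: 19.2
```

```bash
python3 - <<'E'
from tilt import *
s,p,d,C,n,m=tilt();np.savez('pics/w6.npz',p=p,d=d,n=n,m=m,**{k:s[k] for k in('tool_pos','tcp_rot')})
g=p[130:250,240:390]
cv2.imwrite('pics/w6.png',cv2.resize(g,None,fx=5,fy=5,interpolation=3)[:,:,::-1])
E
```

```text
12.325 [482.5 231.7 116.2] [-0.1  -0.07 -0.79] [ 0.003 -0.031  0.021] 19.234635873500817
tilt 19.687126683615283 dir -7.674941957125904 592 top above board 28.875253687916164
```

View pics/w6.png

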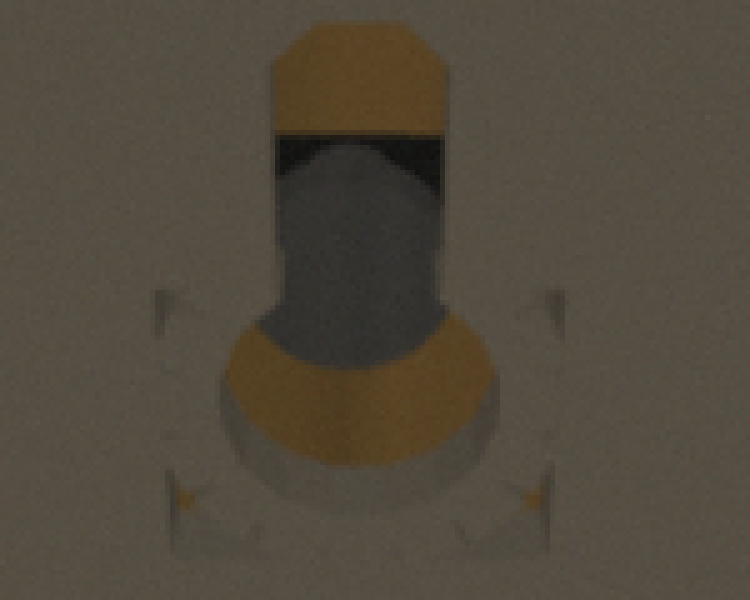

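Through the keyhole I see the dark head, with its lower rim bottom at full-frame pixel (310,204) and arc ends at (291.6,194.4) and (329.6,192.4). The hole's top rim spans columns 284.2 to 339.6. I'll convert these into the remaining offset.

```bash
python3 - <<'E'
from h import *
from scipy.optimize import least_squares
z=np.load('pics/w6.npz');C=cam('wrist',z);n,m=z['n'],z['m']
y=np.radians(-7.5);q=np.radians(20)
ex=np.array([np.cos(q)*np.cos(y),np.cos(q)*np.sin(y),np.sin(q)]);ey=np.array([-np.sin(y),np.cos(y),0]);nb=np.cross(ex,ey)
S=np.array([538.7,224.8,91.8])
def bc(X): X=X-S;return np.c_[X@ex,X@ey,X@nb]
def fit(B,rad): return least_squares(lambda c:np.hypot(B[:,0]-c[0],B[:,1]-c[1])-rad,B[:,:2].mean(0)+[3,0]).x
f=lambda L:np.array(L)/5.+[240,130]-.4
head=bc(plane(C,f([(258,322),(300,357),(350,370),(400,354),(448,312)]),S+14*nb,nb))
print('head',head.round(2).tolist(),fit(head,8))
rim=bc(plane(C,f([(221,380),(228,420),(260,475),(300,502),(360,515),(420,502),(460,472),(490,420),(498,378)]),m,n))
print('rim',fit(rim,9.5),rim[:,2].mean()); 
se=bc(plane(C,f([(360,22)]),m,n));fr=bc(plane(C,f([(273,150),(446,150)]),m,n));print('slotend->hole x',se[0,0]-27.5,'slot mid y',fr[:,1].mean(),fr[:,1])
E
```

```text
head [[-3.54, 6.49, 14.0], [-6.64, 3.41, 14.0], [-7.81, -0.36, 14.0], [-6.36, -4.14, 14.0], [-2.66, -7.66, 14.0]] [ 0.43657753 -0.30215918]
rim [-0.46158797 -1.03173998] 28.94850640225857
slotend->hole x -0.6072955992098095 slot mid y -1.0222579586925185 [ 4.39338347 -6.43789939]
```

The hole sits 0.95 mm low and 0.73 mm to the right of the stud. I correct that and lower along the board normal, checking force.

Emit:
move_arm --deltas '[[[-0.3,-0.7,-0.9],0],[[-0.3,-0.7,-0.9],0],[[1.6,-0.7,-1.6],0],[[3.5,-0.7,-2.3],0],[[5.3,-0.7,-3],0],[[6.7,-0.7,-3.5],0],[[8.1,-0.7,-4],0],[[8.1,-0.7,-4],0]]'

```text
time: 13.38
tool_pos: [486.6, 232.0, 108.1]
tcp_rot: [-3.7, 89.7, 168.8]
ft_force: [-0.7, 0.2, -1.4]
finger_gap: 19.4
```

```bash
python3 - <<'E'
from tilt import *
s,p,d,C,n,m=tilt()
E
```

```text
13.375 [486.6 232.  108.1] [-0.7   0.17 -1.4 ] [ 0.018  0.044 -0.011] 19.35391232958874
tilt 19.714000797882736 dir -7.686516014836398 600 top above board 19.89121990645618
```

Emit:
move_arm --deltas '[[[1,0,-0.4],0],[[2,0,-0.7],0],[[3,0,-1.1],0],[[4,0,-1.5],0],[[5,0,-1.9],0],[[6,0,-2.2],0],[[6,0,-2.2],0]]'

```text
time: 14.3
tool_pos: [488.7, 231.7, 102.1]
tcp_rot: [-2.8, 89.7, 169.7]
ft_force: [-0.3, 0.4, -1.9]
finger_gap: 19.2
```

```bash
python3 - <<'E'
from tilt import *
s,p,d,C,n,m=tilt()
E
```

```text
14.3 [488.7 231.7 102.1] [-0.28  0.38 -1.89] [0.029 0.029 0.035] 19.24651142368552
tilt 19.644875044829185 dir -7.759854342433873 598 top above board 13.460573727245094
```

The hole is passing over the head with no contact force. I lower the rest with a lighter grip.

Emit:
move_arm --deltas '[[[1,0,-0.4],0],[[2,0,-0.7],0],[[3,0,-1.1],0],[[4,0,-1.5],0],[[5,0,-1.9],0],[[5,0,-1.9],0]]' --squeeze 25

```text
time: 15.1
tool_pos: [490.6, 231.5, 97.0]
tcp_rot: [-2.6, 89.7, 169.9]
ft_force: [-0.0, 0.3, -1.8]
finger_gap: 18.8
```

```bash
python3 - <<'E'
from tilt import *
s,p,d,C,n,m=tilt()
E
```

```text
15.1 [490.6 231.5  97. ] [-0.01  0.25 -1.83] [0.003 0.004 0.011] 18.826503338214163
tilt 19.883382511379295 dir -7.808898166235991 596 top above board 8.144291120489727
```

Emit:
move_arm --deltas '[[[0.5,0,-0.2],0],[[1,0,-0.4],0],[[1.5,0,-0.5],0],[[2,0,-0.7],0],[[2,0,-0.7],0]]'

```text
time: 15.78
tool_pos: [491.0, 231.6, 96.0]
tcp_rot: [-2.8, 89.7, 169.7]
ft_force: [-8.6, -1.5, 8.7]
finger_gap: 19.4
```

It is touching down at about 11 N normal. I ease off slightly, then slide down the slope.

Emit:
move_arm --deltas '[[[-0.5,0,0.2],0],[[0.1,0,2],0],[[0.8,0,4],0],[[1.5,0,6],0],[[2.2,0,8],0],[[3,0,10],0],[[3.7,0,12],0],[[4.4,0,14],0],[[4.4,0,14],0]]'

```text
time: 16.9
tool_pos: [476.6, 233.4, 91.5]
tcp_rot: [-1.0, 89.7, 171.5]
ft_force: [-1.6, 0.5, 0.3]
finger_gap: 19.4
```

```bash
python3 - <<'E'
from tilt import *
s,p,d,C,n,m=tilt()
cv2.imwrite('pics/w7.png',cv2.resize(p[60:260,190:440],None,fx=3,fy=3,interpolation=3)[:,:,::-1])
E
```

```text
16.9 [476.6 233.4  91.5] [-1.65  0.5   0.32] [0.05  0.157 0.037] 19.39558330685057
tilt 19.745708689312526 dir -7.76984795361907 598 top above board 7.801853953391366
```

View pics/w7.png

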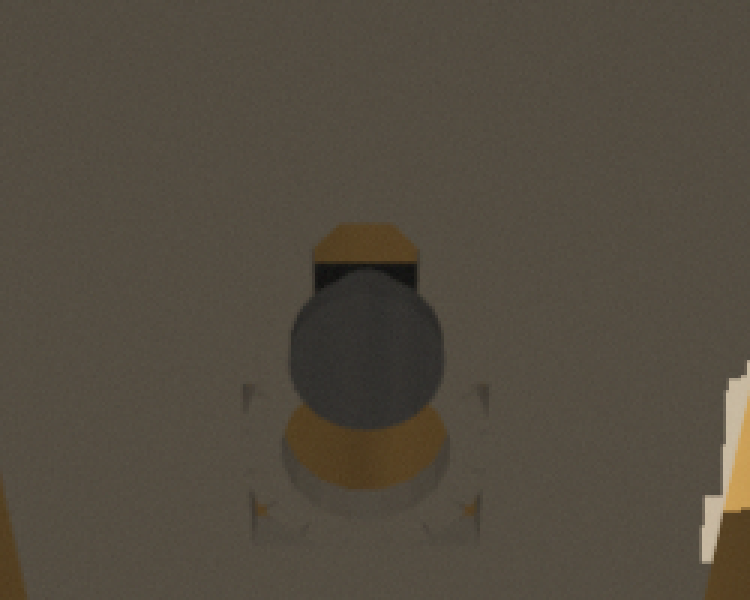

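The head is now above the plate, centred on the slot at crop (367,350), with the slot end at (365,225). About 8 mm remain, so I continue and feel for the end stop.

Emit:
move_arm --deltas '[[[0.7,0,2],0],[[1.4,0,4],0],[[2.2,0,6],0],[[2.6,0,7],0],[[2.6,0,7],0]]'

```text
time: 17.58
tool_pos: [469.4, 234.4, 88.9]
tcp_rot: [-0.7, 89.6, 171.8]
ft_force: [-0.5, -0.6, 0.4]
finger_gap: 19.5
```

Emit:
move_arm --deltas '[[[0.4,0,1],0],[[0.7,0,2],0],[[0.7,0,2],0]]'

```text
time: 17.95
tool_pos: [468.2, 234.5, 88.5]
tcp_rot: [-4.6, 89.7, 167.9]
ft_force: [5.4, -1.0, -0.6]
finger_gap: 19.4
```

Emit:
move_arm --deltas '[[[0.4,0,1],0],[[0.5,0,1.5],0],[[0.5,0,1.5],0]]'

```text
time: 18.32
tool_pos: [468.2, 234.6, 88.5]
tcp_rot: [-27.8, 89.9, 144.7]
ft_force: [7.5, -1.5, -3.0]
finger_gap: 19.0
```

```bash
python3 - <<'E'
from tilt import *
s,p,d,C,n,m=tilt()
cv2.imwrite('pics/w8.png',cv2.resize(p[60:260,190:440],None,fx=3,fy=3,interpolation=3)[:,:,::-1])
E
```

```text
18.325 [468.2 234.6  88.5] [ 7.51 -1.51 -3.02] [-0.196 -1.228 -0.049] 19.006573727197697
tilt 19.881279681509763 dir -7.653530926790139 601 top above board 7.962072790577451
```

View pics/w8.png

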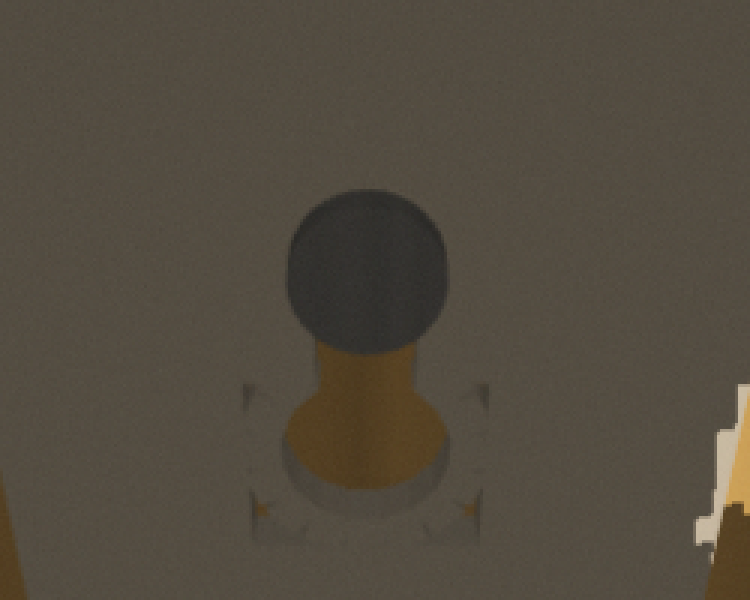

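The head now covers the slot end at crop (367,270), and the position stays stuck while the force rises, so the stud is home. I release by unloading, opening and rising straight up.

Emit:
move_arm --deltas '[[[0,0,0],0],[[0,0,0],0]]'

```text
time: 18.62
tool_pos: [468.3, 234.6, 88.5]
tcp_rot: [-32.2, 89.9, 140.2]
ft_force: [4.0, -1.2, -0.7]
finger_gap: 19.2
```

Emit:
move_arm --deltas '[[[0,0,0],0],[[0,0,0],0],[[0,0,0],0],[[0,0,0],0],[[0,0,0],0],[[0,0,0],0]]' --jaw 0.1

```text
time: 19.38
tool_pos: [468.3, 234.6, 88.5]
tcp_rot: [-30.9, 89.9, 141.6]
ft_force: [0.0, -0.4, 0.8]
finger_gap: 47.1
```

Emit:
move_arm --deltas '[[[-3,0,0],0],[[-10,0,0],0],[[-25,0,0],0],[[-45,0,0],0],[[-70,0,0],0],[[-95,0,0],0],[[-115,0,0],0],[[-128,0,0],0],[[-130,0,0],0],[[-130,0,0],0]]'

```text
time: 20.62
tool_pos: [468.2, 234.3, 217.8]
tcp_rot: [-10.4, 89.9, 162.1]
ft_force: [0.2, -0.5, -0.5]
finger_gap: 47.0
```

```bash
python3 - <<'E'
from h import *
s=r.sense();w,_=r.snapshot('wrist');t,_=r.snapshot('scene');print(s['time'],s['tool_pos'],s['ft_force'],s['finger_gap'])
cv2.imwrite('pics/f1.png',np.hstack([cv2.resize(w,(400,300)),cv2.resize(t,(400,300))])[:,:,::-1])
E
```

```text
20.625 [468.17084063 234.29487335 217.76190674] [ 0.21201817 -0.50098149 -0.54325876] 46.9659966843302
```

View pics/f1.png

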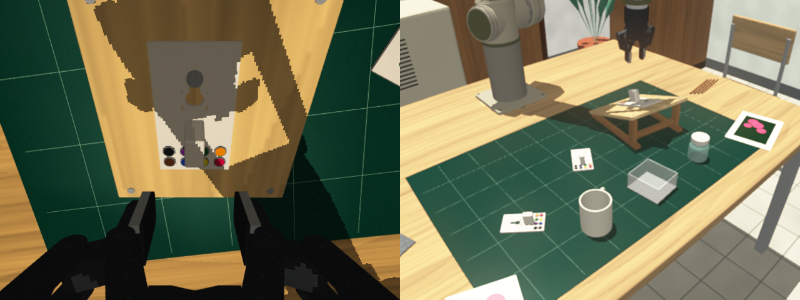

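The palette hangs flat on the board, with the stud head at the slot end (195,78 in the left view). The gripper is clear and the tub, mug and jar have not moved.

```bash
python3 -c "
from bench import r
print(r.hand_in())"
```

```text
the job is handed in; nothing more can be done
None
```

The palette is hanging on the stud with the stud fully home in the narrow end of the keyhole. I handed the job in at about 20.6 s of the 72 s allowed.

- **How it was done:** I gripped the large palette across its block. The moves cannot tilt the tool, so I pressed the palette lightly on a free part of the board until it pivoted to the 20° slope. I then lined the hole up by looking through it, lowered it over the head without contact, touched down at about 11 N, and slid it down to the end stop. It stopped firmly there at about 8 N. I then let go and lifted clear.
- **Last checks while still gripped:** The palette was tilted 19.9° with its top face 8.0 mm above the board, which means it was lying flat. The stud head covered the slot end.
- **Last checks after release:** The pictures showed the palette staying in place, the gripper clear, and the tub, mug and jar where they were.
- **Disagreement:** Camera estimates of the stud's sideways position differed by up to about 1 mm, and the look through the keyhole settled it. No check failed.

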